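# Switch on and tare the lab balance

## Robot

A 7-joint arm with a two-finger parallel gripper is mounted at the origin on the work surface. World frame = base frame: x ahead of the robot, y to its left, z up, the work surface at z = 0. Lengths are in mm, angles in rad, forces in N, time in s.
With the tool pointing down it reaches from about 400 to 875 mm from the base axis. Payload 4.4 kg.
Tool frame: the origin (TCP) lies at the very end of the fingers, on their centre line; the grasp point (between the pads) lies 19 mm behind it; y points along the fingers, x is the direction in which the jaws open and shut, and the axes are right-handed (so a half turn about y gives the same grasp; the last joint's range is limited). The gripper opens to 85 mm and grips with 20 to 120 N. Pads are 22 mm wide; open, the fingers measure 114 mm over their backs; the gripper's body (76 mm by 85 mm) begins 54 mm behind the grasp point. The pads swing forward as they close: fully open they stand 13 mm farther back than shut.
Start: joints at [1.076, 0.628, 0.038, 1.517, -0.027, 0.996, -0.02], TCP at [270.285, -591.155, 231.313] pointing down, gripper open.
Joint ranges: [-3.06, 3.06], [-0.37, 2.12], [-1.25, 1.32], [0.18, 2.47], [-1.1, 4.24], [0.23, 1.98], [-2.94, 2.94]. Speed limits (rad/s): [2.57, 2.57, 3.14, 3.14, 3.14, 3.14, 3.14].

## Interface

Orientations are given as [roll, pitch, yaw] about the fixed x, y, z axes, in that order (R = Rz(yaw) Ry(pitch) Rx(roll)).
In Python, from cell import readout, eyes, finish_job gives the robot as it stands. The module is installed in compiled form; this text tells all that it offers.
- The arm moves only by the tool apply_moves, never from a script. Its argument "commands" is a list that holds one entry, the list of rows, each a list of 6 numbers: the shift along the tool's x, y, z in units of 0.04 m (1.0 is 0.04 m), then the turn, a rotation vector about the tool's x, y, z in units of 5 degrees (1.0 is 5 degrees). A call has 1 to 8 rows; each row shifts and turns the pose as measured when the row begins, along the tool's axes as they then stand; what a row does not reach is not made up. A row lasts 1/12 s, in which the tool goes at most 41.7 mm and 7.16 degrees, less where a joint would pass 70% of its speed; a pose out of reach is approached as far as the arm can. A call with a number of a shift or a turn outside -1 to 1 is refused whole. A call with a gripper value outside its range is refused whole. "claw" is the finger opening in mm, from 0 to 85.4, set as the call begins (left out, the last holds). The fingers move at their own pace and stop on an object; the grip force is fixed at half the most. Time passes only in rows, so rows that do not move let the fingers close. It gives the time, the measured TCP pose, the force and the opening at its end, in the units of the state.
- readout.read_state(): the state, without advancing time (a new reading comes with each control period).
- eyes.get_image(name): name is "scene" or "top"; returns a dict with "image" (420x560x3 uint8, red, green, blue), "mtx" (3x3 intrinsics, pixels), "rvec" (rotation vector, rad) and "tvec" (3), from world to camera coordinates, as OpenCV has them. Camera axes: x right, y down, z forward; pixel columns grow to the right and rows downward; lengths in mm; the calibration is good to about 2 mm. A picture is of the moment at which its call begins. There is no depth.
- finish_job(): hands the job in, once; it reports no verdict.
The state is a dict: "clock": time; "qpos": joint angles; "qd": joint speeds; "tau": joint torques, N m; "eef_pos": TCP position; "tool_rot": TCP orientation; "force": force on the tool from outside, world axes, zero at the start; "torque": the same for the moment, N m; "width": finger opening in mm.
Only numpy, scipy, OpenCV 4.12 (cv2) and the standard library are available. Lean on these libraries where they do the work, as an engineer would, in place of code of your own. Each camera call takes 0.05 s, during which the arm holds its last target. There are 200 camera calls.

## Task

Switch on the lab balance and zero it with its porcelain dish on: press the round power key fully down and let it come back up, then do the same with the long bar-shaped tare key. Press one key at a time, do not press the small square units key, and leave the dish in its place on the pan.

Things in the scene. Friction and masses are not known exactly. Their poses are not given: they have to be found in the camera images.
- power_top (a point): POWER key: the round one of three grey keys in a row, 70 mm apart, on the front ledge (45 mm high) of a fixed white balance; their order in the row varies. Disc 32 mm across. Point: centre of its top face, 56 mm above the bench at rest; sinks with the key. x points from the keys to the pan, y along the row, z up. Spring key: gives from 1.2 N, fully down 6 mm lower at 4 N on a firm stop, springs back. 
- tare_top (a point): TARE key in the same row: the long bar, 50 mm along the row (y) by 20 mm (x). Point: centre of its top face, 56 mm above the bench at rest; sinks with the key. Axes as for the power key. Spring key: gives from 1.2 N, fully down 6 mm lower at 4 N on a firm stop, springs back. 
- units_top (a point): UNITS key in the same row, not to be pressed: the small square, 20 by 20 mm. Point: centre of its top face, 56 mm above the bench at rest; sinks with the key. Axes as for the power key. Spring key: gives from 1.2 N, fully down 6 mm lower at 4 N on a firm stop, springs back. 
- dish: Loose white porcelain dish, 84 mm across the rim, 28 mm high, on the balance's round steel pan (150 mm across, top 82 mm above the bench, centre 175 mm behind the row of keys). Origin: centre of its underside, z up. The balance is 320 mm deep, 250 mm wide; 55 to 85 mm behind the keys its display slopes up to 69 mm.
There are look-alikes about, which are no part of the job. What is meant by the dish is not blue, and is the larger of those in its own colour.

How it is judged (in metres and radians):
On the way, in this order (a step that is already met when the one before it is completed fails the run):
1. the power key is pressed down (at least 5 of its 6 mm) while the tare key is up (distance of power_top from where it was at the start of the episode above 0.005 m and distance of tare_top from where it was at the start of the episode below 0.002 m), for 0.05 s.
2. the power key has come back up (distance of each of power_top, tare_top from where it was at the start of the episode below 0.002 m), for 0.05 s.
3. the tare key is pressed down (at least 5 of its 6 mm) while the power key is up (distance of tare_top from where it was at the start of the episode above 0.005 m and distance of power_top from where it was at the start of the episode below 0.002 m), for 0.05 s.
At the end, for the whole second after the job is handed in: All three keys are up again (within 2 mm of rest), and the dish stands upright (within 10 degrees) and still on the pan, within 20 mm of where it began (all of step 2 and distance of units_top from where it was at the start of the episode below 0.002 m and distance of dish from where it was at the start of the episode below 0.02 m and angle between dish's own z axis and vertical below 0.17 rad and linear speed of dish below 0.02 m/s); the robot touches nothing.
It fails at once if the square units key is pressed (more than 3 mm) (distance of units_top from where it was at the start of the episode above 0.003 m).
It fails at once if the power and tare keys are down together (more than 3 mm each) (distance of each of power_top, tare_top from where it was at the start of the episode above 0.003 m).
It fails at once if the dish is shifted more than 20 mm (distance of dish from where it was at the start of the episode above 0.02 m).
It also fails if it takes over 29 s, if anything falls off the work surface, if the arm or the gripper's body presses on something with over 40 N, if the wrist force passes 120 N, or if a joint passes its speed limit or range.

## Working session

There is one attempt and no reset: what is moved stays moved. The work goes in short steps, Python scripts to look and compute and a tool call to move; the robot and the scene stay as the last step left them, time stands still between calls to the robot, and variables do not carry over. Pictures are saved under pics/ and viewed, about 8 in all and at most 12, crops included, and the job is handed in when it is done.

Besides the shell and the picture viewer there is one more tool, called after "Call:" as name(argument=value, ...), one argument or row to a line, values as JSON. apply_moves: Moves the arm, as the interface text tells. Shifts and turns lie within -1 to 1; 1 stands for 0.04 m of shift or 5 degrees of turn. Its arguments: {"type":"object","properties":{"commands":{"type":"array"},"claw":{"type":"number"}},"required":["commands"]}

```bash
mkdir -p pics; cat > h.py <<'E'
import numpy as np, cv2
from cell import readout, eyes, finish_job
def snap(n,f):
    d=eyes.get_image(n); cv2.imwrite('pics/'+f,d['image'][:,:,::-1]); np.savez('pics/'+f[:-4],**d); return d
def ray(d,uv,z):
    R=cv2.Rodrigues(np.array(d['rvec'],float))[0]; t=np.array(d['tvec'],float).ravel()
    p=cv2.undistortPoints(np.array([[uv]],float),np.array(d['mtx'],float),None)[0,0]
    c=-R.T@t; v=R.T@np.array([p[0],p[1],1]); return c+v*(z-c[2])/v[2]
E
python3 - <<'E'
from h import *
a=snap('scene','s0.png');b=snap('top','t0.png')
s=readout.read_state();print(s['clock'],s['eef_pos'],s['tool_rot'],s['force'],s['width'])
E
```

```text
0.1 [ 270.09165724 -590.63591806  230.47410081] [-1.57078858  0.00169358 -1.14197675] [-0.06711456 -1.11250943  0.24631215] 85.10225438951889
```

View pics/s0.png

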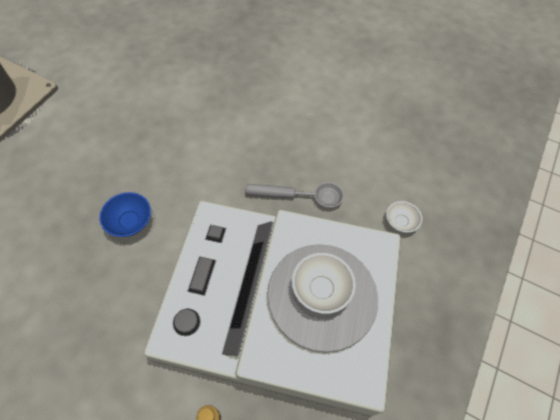

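View pics/t0.png

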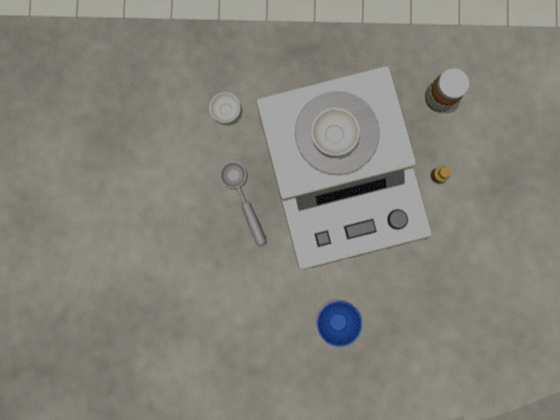

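The scene view shows the keys: units at (216,233), tare at (202,275), power at (186,321). In the top view they are units (322,238), tare (360,229) and power (398,219). There are three bowls in the top view: white on the pan (335,131), small white (225,108) and blue (340,323). The dish is the white one on the pan, as it is larger than the other white one. Next I measure the keys and make one enlarged crop.

```bash
python3 - <<'E'
from h import *
G={'s0':dict(u=(216,233),t=(202,275),p=(186,321)),'t0':dict(u=(322,238),t=(360,229),p=(398,219))}
crops=[];P={}
for f,g in G.items():
    d=np.load(f'pics/{f}.npz'); im=d['image']; gray=cv2.cvtColor(im,cv2.COLOR_RGB2GRAY)
    m=(gray<125).astype(np.uint8); n,l,st,c=cv2.connectedComponentsWithStats(m)
    for k,(x,y) in g.items():
        i=l[y,x]; P[f,k]=ray(d,c[i],55); print(f,k,c[i].round(1),st[i],P[f,k].round(1))
    u,v=g['t']; cr=im[v-70:v+60,u-90:u+80] if f=='t0' else im[v-75:v+75,u-60:u+130]
    crops.append(cv2.resize(cr,(400,340),interpolation=cv2.INTER_CUBIC))
    print(f,'dish',ray(d,(335,131) if f=='t0' else (322,288),82).round(1))
for f in G:
    a,b,c=[P[f,k] for k in 'utp'];print(np.linalg.norm(a-b),np.linalg.norm(b-c),np.degrees(np.arctan2(*(c-a)[1::-1])))
cv2.imwrite('pics/c.png',np.hstack(crops)[:,:,::-1])
E
```

```text
s0 u [215.3 233.6] [206 225  20  18 253] [576.8 -39.3  55. ]
s0 t [201.3 275.7] [188 257  28  38 637] [ 595.9 -105.9   55. ]
s0 p [186.1 322.1] [173 309  27  27 583] [ 614.9 -171.7   55. ]
s0 dish [756.7 -47.4  82. ]
t0 u [322.2 238.2] [314 230  17  17 206] [571.6 -33.8  55. ]
t0 t [359.9 228.6] [344 219  33  20 442] [ 590.7 -100.7   55. ]
t0 p [397.1 219. ] [387 209  21  21 347] [ 609.8 -166.9   55. ]
t0 dish [760.6 -50.1  82. ]
69.3180963755231 68.47877417877952 -73.95420974396507
69.571607863474 68.85047475905574 -73.99194162524765
```

View pics/c.png

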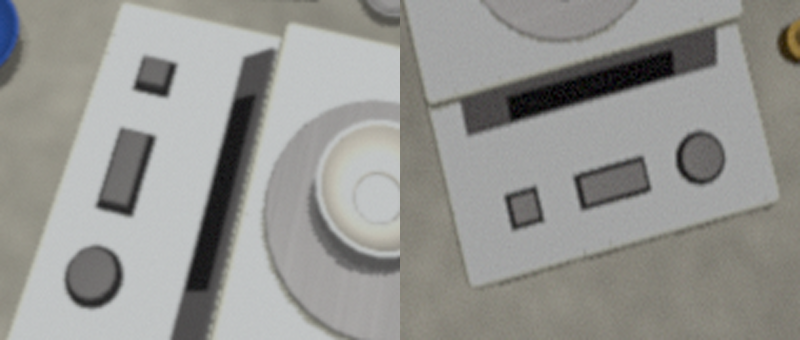

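The crop confirms the round power key, the bar tare key and the square units key, and that the large white dish is on the pan. The spacing measures about 69 mm against 70. Averaging the views puts power near (612,-169) and tare near (593,-103). Both are in reach.

Call:
apply_moves(
  commands=[
    [[-0.4, 0, 0.8, 0, 0, 0], [-0.4, 0, 0.8, 0, 0, 0], [-0.4, 0, 0.8, 0, 0, 0], [-0.4, 0, 0.8, 0, 0, 0], [-0.4, 0, 0.8, 0, 0, 0], [-0.4, 0, 0.8, 0, 0, 0], [-0.4, 0, 0.8, 0, 0, 0], [-0.4, 0, 0.8, 0, 0, 0]],
  ],
  claw=0,
)

```text
clock: 0.77
eef_pos: [446.0, -368.7, 224.8]
tool_rot: [-1.581, 0.004, -1.164]
force: [1.9, 0.2, -0.3]
width: 0.3
```

Call:
apply_moves(
  commands=[
    [[-0.4, 0.2, 0.76, 0, 0.2, 0], [-0.4, 0.2, 0.76, 0, 0.2, 0], [-0.4, 0.2, 0.74, 0, 0.2, 0], [-0.4, 0.2, 0.74, 0, 0.2, 0], [-0.45, 0.2, 0.7, 0, 0.2, 0], [-0.45, 0.2, 0.7, 0, 0.2, 0], [-0.45, 0.2, 0.6, 0, 0.2, 0], [0, 0, 0, 0, 0, 0]],
  ],
)

```text
clock: 1.43
eef_pos: [602.4, -167.6, 162.4]
tool_rot: [-1.579, 0.009, -1.28]
force: [0.6, 0.7, 0.4]
width: -0.3
```

Call:
apply_moves(
  commands=[
    [[0.1, 0.7, 0.24, -0.1, 0, 0], [0, 0.6, 0, 0, 0, 0], [0, 0.4, 0, 0, 0, 0], [0, 0, 0, 0, 0, 0]],
  ],
)

```text
clock: 1.77
eef_pos: [614.1, -163.1, 90.9]
tool_rot: [-1.587, 0.01, -1.271]
force: [-1.5, -0.0, -0.9]
width: -0.2
```

```bash
python3 - <<'E'
from h import *
s=readout.read_state();print(s['eef_pos'],s['tool_rot'],s['force'])
o=[]
for n in('scene','top'):
    d=snap(n,n+'1.png'); R=cv2.Rodrigues(np.array(d['rvec']))[0]
    q=lambda p:cv2.projectPoints(np.array([p],float),np.array(d['rvec'],float),np.array(d['tvec'],float),np.array(d['mtx'],float),None)[0].ravel()
    u,v=q(s['eef_pos']); print(n,u,v,q([612,-169,56])); im=d['image'].copy()
    u,v=int(u),int(v); o.append(cv2.resize(im[v-70:v+70,u-70:u+70],(400,400),interpolation=cv2.INTER_CUBIC))
cv2.imwrite('pics/c1.png',np.hstack(o)[:,:,::-1])
E
```

```text
[ 614.14157963 -163.14502041   90.88083145] [-1.5873707   0.01033263 -1.27146634] [-1.462342   -0.04967313 -0.93434667]
scene 185.08290350358703 308.68132350579907 [185.38717559 319.08979672]
top 399.3996434372882 215.29374989775064 [398.37818993 217.8023573 ]
```

View pics/c1.png

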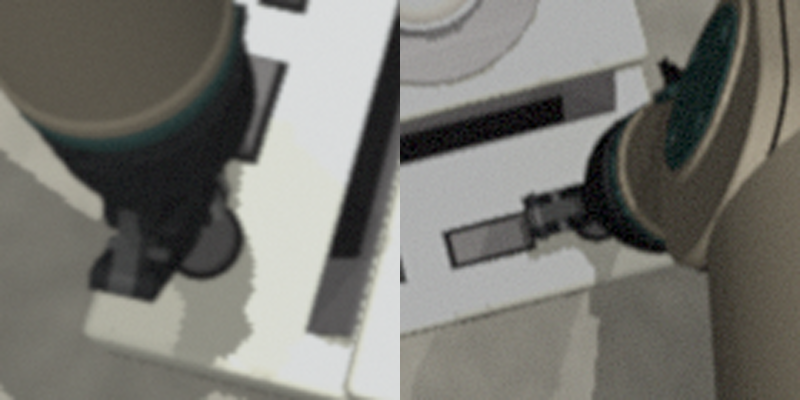

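The top crop shows a finger part near (545,215) and the round key partly hidden at (598,235). The scene crop has a black block at (125,275). I'm not sure which part is the tip, so I'll overlay projected tool points.

```bash
python3 - <<'E'
from h import *
from scipy.spatial.transform import Rotation as Ro
s=readout.read_state(); R=Ro.from_euler('xyz',s['tool_rot']).as_matrix(); p=np.array(s['eef_pos'])
o=[]
for n in('scene1','top1'):
    d=np.load(f'pics/{n}.npz'); im=cv2.convertScaleAbs(d['image'],alpha=1.6,beta=10)
    q=lambda l:cv2.projectPoints(np.array([p+R@np.array(l,float)]),d['rvec'],d['tvec'],d['mtx'],None)[0].ravel()
    u,v=q([0,0,0]); u0,v0=int(u)-60,int(v)-60; c=cv2.resize(im[v0:v0+120,u0:u0+120],(400,400),interpolation=cv2.INTER_CUBIC)
    for l,col in [([0,0,0],(255,0,0)),([37,-50,0],(0,255,0)),([-37,-50,0],(0,255,0)),([15,0,0],(255,255,0)),([-15,0,0],(255,255,0)),([0,-50,0],(0,0,255))]:
        x=(q(l)-[u0,v0])*400/120; cv2.circle(c,tuple(int(a) for a in x),4,col,1)
    o.append(c)
cv2.imwrite('pics/c2.png',np.hstack(o)[:,:,::-1])
E
```

```text
(no output)
```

View pics/c2.png

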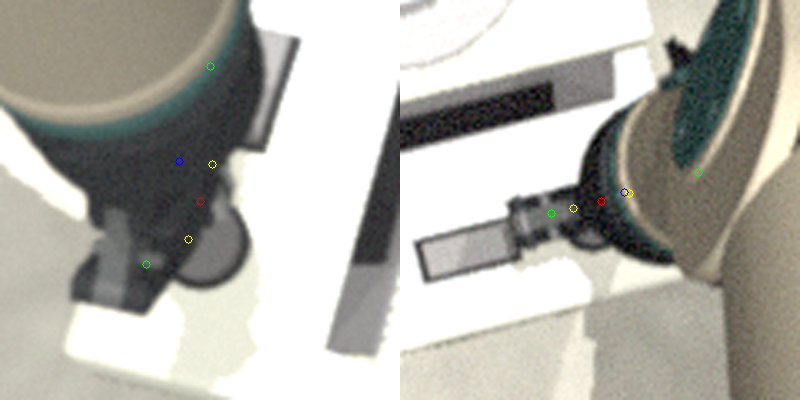

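The overlay fits: the block is the outer knuckle of the closed gripper, and the tip stands over the round key. I correct about 6 mm sideways and go down.

Call:
apply_moves(
  commands=[
    [[0.13, 0.3, -0.1, -0.1, 0, 0], [0, 0.3, 0, -0.1, 0, 0], [0, 0, 0, 0, 0, 0]],
  ],
)

```text
clock: 2.12
eef_pos: [614.5, -172.9, 71.7]
tool_rot: [-1.598, 0.004, -1.274]
force: [0.5, 0.4, 0.8]
width: -0.1
```

Call:
apply_moves(
  commands=[
    [[-0.1, 0.25, 0, 0.2, 0, 0], [0, 0.1, 0, 0.1, 0, 0], [0, 0, 0, 0, 0, 0]],
  ],
)

```text
clock: 2.37
eef_pos: [613.8, -170.9, 57.9]
tool_rot: [-1.57, 0.002, -1.275]
force: [-0.6, 0.4, -0.1]
width: 0.1
```

Call:
apply_moves(
  commands=[
    [[0, 0.1, 0, 0, 0, 0], [0, 0.1, 0, 0, 0, 0], [0, 0.05, 0, 0, 0, 0]],
  ],
)

```text
clock: 2.62
eef_pos: [614.5, -171.4, 49.8]
tool_rot: [-1.569, 0.002, -1.276]
force: [-5.2, 2.8, 19.2]
width: 0.2
```

Force is 19 N at z 49.8, so the key is on its stop. I hold briefly, then lift.

Call:
apply_moves(
  commands=[
    [[0, 0.02, 0, 0, 0, 0], [0, 0, 0, 0, 0, 0]],
  ],
)

```text
clock: 2.78
eef_pos: [614.4, -171.4, 50.7]
tool_rot: [-1.569, 0.002, -1.276]
force: [-1.8, 1.2, 4.4]
width: 0.2
```

Call:
apply_moves(
  commands=[
    [[0, -0.3, 0, 0, 0, 0], [0, -0.5, 0, 0, 0, 0], [0, -0.3, 0, 0, 0, 0], [0, 0, 0, 0, 0, 0]],
  ],
)

```text
clock: 3.12
eef_pos: [615.7, -172.1, 98.1]
tool_rot: [-1.568, 0.0, -1.276]
force: [0.6, -0.0, 0.8]
width: 0.2
```

Call:
apply_moves(
  commands=[
    [[-0.9, 0, 0, 0, 0, 0], [-0.8, 0, 0, 0, 0, 0], [0, 0.3, 0, 0, 0, 0], [0, 0, 0, 0, 0, 0]],
  ],
)

```text
clock: 3.45
eef_pos: [597.9, -108.2, 87.8]
tool_rot: [-1.562, -0.005, -1.28]
force: [-0.2, -0.1, 0.6]
width: -0.1
```

```bash
python3 - <<'E'
from h import *
s=readout.read_state();p=np.array(s['eef_pos']);print(p,s['tool_rot'])
o=[]
for n in('scene','top'):
    d=snap(n,n+'3.png'); im=cv2.convertScaleAbs(d['image'],alpha=1.6,beta=10)
    q=lambda a:cv2.projectPoints(np.array([a],float),d['rvec'],d['tvec'],d['mtx'],None)[0].ravel()
    u,v=q(p); u0,v0=int(u)-70,int(v)-70; c=cv2.resize(im[v0:v0+140,u0:u0+140],(400,400),interpolation=cv2.INTER_CUBIC)
    for a,col in [(p,(255,0,0)),([593,-103,56],(0,255,0))]:
        cv2.circle(c,tuple(int(x) for x in (q(a)-[u0,v0])*400/140),4,col,1)
    o.append(c)
cv2.imwrite('pics/c3.png',np.hstack(o)[:,:,::-1])
E
```

```text
[ 597.85351197 -108.16243524   87.82336043] [-1.56171468 -0.005073   -1.27964024]
```

View pics/c3.png

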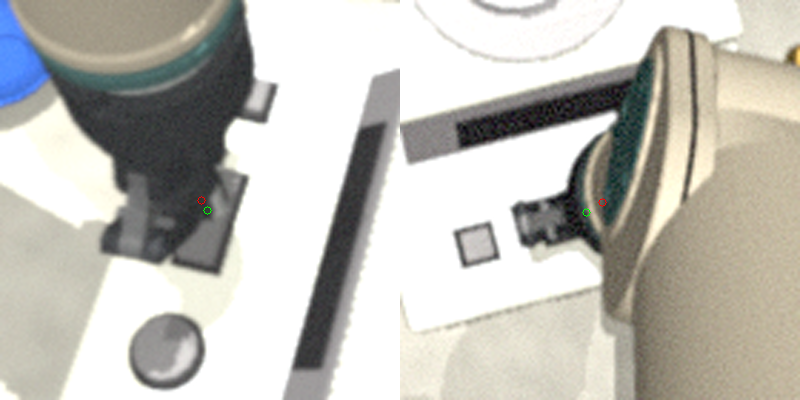

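The tip stands over the bar key, the round key at (167,350) is back up, and the square key is clear. I correct about 6 mm and press.

Call:
apply_moves(
  commands=[
    [[-0.13, 0.25, -0.08, 0, 0, 0], [0, 0.25, 0, 0, 0, 0], [0, 0.1, 0, 0, 0, 0], [0, 0, 0, 0, 0, 0]],
  ],
)

```text
clock: 3.88
eef_pos: [597.4, -110.1, 65.0]
tool_rot: [-1.556, -0.01, -1.285]
force: [-0.3, -0.8, -0.3]
width: 0.1
```

Call:
apply_moves(
  commands=[
    [[-0.2, 0.1, -0.08, -0.1, 0, 0], [-0.05, 0.05, 0, 0, 0, 0], [0, 0, 0, 0, 0, 0]],
  ],
)

```text
clock: 4.13
eef_pos: [591.8, -103.2, 58.2]
tool_rot: [-1.566, -0.012, -1.289]
force: [0.0, -0.1, 0.2]
width: -0.1
```

Call:
apply_moves(
  commands=[
    [[0, 0.1, 0, 0, 0, 0], [0, 0.1, 0, 0, 0, 0], [0, 0.05, 0, 0, 0, 0], [0, 0.03, 0, 0, 0, 0]],
  ],
)

```text
clock: 4.47
eef_pos: [592.3, -103.1, 49.9]
tool_rot: [-1.565, -0.012, -1.288]
force: [-4.9, 0.8, 16.0]
width: 0.5
```

Force is 16 N at z 49.9, again at the stop. I hold briefly and retreat upward.

Call:
apply_moves(
  commands=[
    [[0, 0.02, 0, 0, 0, 0], [0, -0.4, 0, 0, 0, 0], [0, -0.8, 0, 0, 0, 0], [0, -0.8, 0, 0, 0, 0], [0, -0.8, -0.3, 0, 0, 0], [0, -0.5, -0.6, 0, 0, 0], [0, 0, -0.8, 0, 0, 0], [0, 0, 0, 0, 0, 0]],
  ],
)

```text
clock: 5.13
eef_pos: [525.2, -121.0, 186.1]
tool_rot: [-1.563, -0.013, -1.286]
force: [-1.7, 0.0, -0.7]
width: 0.2
```

Call:
apply_moves(
  commands=[
    [[0.8, 0, -0.5, 0, 0, 0], [0.8, 0, -0.5, 0, 0, 0], [0.8, 0, -0.5, 0, 0, 0], [0.8, 0, -0.5, 0, 0, 0], [0.8, 0, -0.5, 0, 0, 0], [0.4, 0, -0.2, 0, 0, 0], [0, 0, 0, 0, 0, 0], [0, 0, 0, 0, 0, 0]],
  ],
)

```text
clock: 5.8
eef_pos: [470.1, -327.2, 186.9]
tool_rot: [-1.559, -0.014, -1.281]
force: [0.5, -0.4, 0.2]
width: 0.2
```

```bash
python3 - <<'E'
from h import *
s=readout.read_state();print(s['clock'],s['eef_pos'],s['force'],np.abs(s['qd']).max())
a=snap('scene','s4.png')['image'];b=snap('top','t4.png')['image']
cv2.imwrite('pics/c4.png',cv2.resize(np.hstack([a[180:420,130:430],b[60:300,220:480]]),(800,343))[:,:,::-1])
E
```

```text
5.8 [ 470.09985816 -327.24366304  186.85883213] [ 0.48929427 -0.44065954  0.17505936] 0.032126148584894924
```

View pics/c4.png

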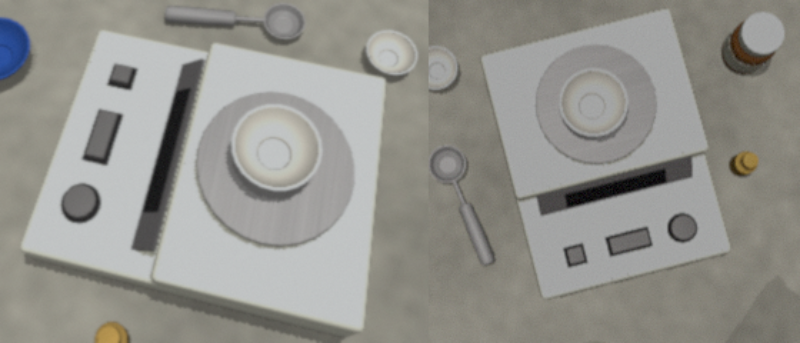

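All three keys look up, the dish has not moved on the pan, and the arm is clear. I hand in.

```bash
python3 -c "from cell import finish_job; print(finish_job())"
```

```text
the job is handed in; nothing more can be done
None
```

I pressed the round power key fully down and let it come back up, then did the same with the bar-shaped tare key. I handed the job in at about 6 s on the robot's clock, and no verdict was reported.

- **Presses:** the power key read z 49.8 mm at 19 N and the tare key z 49.9 mm at 16 N, against 56 mm at rest, so both reached their stops.
- **Last pictures:** by eye, all three keys were up, the dish looked unmoved on the pan, and the arm was well clear with near-zero wrist force. I did not measure the dish's shift in numbers.
- **Disagreement:** the two camera views differed by about 7 mm on the key positions. I used their mean, and both presses landed on the keys. I never touched the units key.

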